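# Prop the splash guard and reset the blank output selector

## Task

Set the electrophoresis supply for the next run: swing up its clear splash guard until the stay drops behind its catch, then let the guard down gently, never dropping it, so that it stands propped on the stay and let go. The selector underneath has no markings, so turn it (seen from above) fully anticlockwise to its end stop and then exactly three clicks clockwise. Leave the guard propped, and do not disturb the timer, the tip box or the pen.

Things in the scene. Friction and masses are not known exactly. Their poses are not given: they have to be found in the camera images.
- supply: White bench power supply fixed to the bench, 200 (x) x 210 (y) x 102 mm. Origin: centre of its footprint; -x is its front (faces the robot), z up. Control bay, open to the front: grey deck at z = 60 mm (x -100 to +66), side cheeks outside y = +-97 mm up to z = 96 mm, rear hump behind x = +70 mm.
- guard (a joint): Clear flip guard: 0 = shut (level over the bay), grows as it swings up, hard end 1.53. 0.34 kg; a light spring and its weight swing it shut from any angle. Its stay's foot rolls along the rail as it rises; at 1.40 the foot drops behind the rail's tooth (go to 1.45); let down after that, the guard rests on the stay at about 1.30; let down sooner, it falls shut.
- guard_hinge (a point): Middle of the guard's hinge line (parallel to the supply's y), at (62, 0, 100) mm in the supply's frame; does not move. The guard is a plate 5 mm thick, 162 mm from hinge to front edge, 210 mm wide.
- guard_bar (a point): Middle of the guard's pull bar: steel, 10 mm thick, 100 mm long along the supply's y, 200 mm from the hinge line, level with it when shut (100 mm above the bench), on an 8 mm arm at each end. 33 mm of space between bar and guard edge and before the supply's front; below it nothing down to the bench. It turns freely in a pinch from above.
- stay_foot (a point): Centre of the foot (black roller, 9 mm) of the 85 mm steel stay that hangs loose from the guard's left side and runs on an aluminium rail inside the left cheek (supply y = 78 to 96 mm, top z = 70 mm): keep fingers right of y = 75 mm. The rail's tooth is 5.5 mm high, its catching face at x = -4 mm in the supply's frame. Foot: x = -64 mm, guard shut; x = 0 when caught.
- selector (a joint): Black lever selector, unmarked. 0 = anticlockwise end stop (seen from above), grows clockwise; six detents 0.436 rad (25 degrees) apart: 0, 0.436, 0.873, 1.309, 1.745, 2.182 (clockwise end stop). About 0.1 N m carries it over a click; once past the middle between two detents it snaps into the next.
- selector_axis (a point): Point on the selector's upright turning axis at deck height (60 mm above the bench), at (-43, 0, 60) mm in the supply's frame; does not move.
- lever_end (a point): Point in the lever 42 mm from the axis, 16 mm above the deck. The lever is a flat bar 12 mm thick, from 5 to 27 mm above the deck, reaching 50 mm out from the axis; round hub 33 mm across. At the anticlockwise stop it points 62.5 degrees to the right (-y) of the supply's front (-x), at the clockwise stop 62.5 degrees to the left.
- bench_timer: Cream bench timer with a dial, 56 x 66 x 70 mm, loose, left of the supply; origin under its centre. Leave alone.
- tips_blue: Blue tip box with clear lid, 90 x 124 x 74 mm, loose, right of the supply; origin under its centre. Leave alone.
- pen: White marker pen with black cap, 128 mm long, 14 mm thick, lying loose on the bench, right of and before the supply; origin under its centre. Leave alone.

How it is judged (in metres and radians):
On the way, in this order (a step that is already met when the one before it is completed fails the run):
1. the guard stands propped on its stay, let go (value of joint guard between 1.24 and 1.345 rad and contact force between guard and the fingers below 0.05 N and velocity of joint guard between -0.05 and 0.05 rad/s), for 0.3 s.
2. the selector is at its anticlockwise end stop (value of joint selector below 0.1 rad), for 0.2 s.
At the end, for the whole second after the job is handed in: The selector rests in the third detent clockwise from its anticlockwise stop (1.31 +- 0.12 rad), and the guard stands still, propped on its stay (1.24 to 1.37 rad) (value of joint selector between 1.19 and 1.43 rad and value of joint guard between 1.24 and 1.37 rad and velocity of joint guard above -0.05 rad/s and velocity of joint selector below 0.1 rad/s); the robot touches nothing.
It fails at once if the guard is dropped: it falls faster than 2 rad/s (velocity of joint guard below -2 rad/s).
It fails at once if the timer is knocked more than 30 mm (distance of bench_timer from where it was at the start of the episode above 0.03 m).
It fails at once if the tip box is knocked more than 30 mm (distance of tips_blue from where it was at the start of the episode above 0.03 m).
It fails at once if the pen is knocked more than 30 mm (distance of pen from where it was at the start of the episode above 0.03 m).
It also fails if it takes over 67 s, if anything falls off the work surface, if the arm or the gripper's body presses on something with over 40 N, if the wrist force passes 120 N, or if a joint passes its speed limit or range.

## Robot

A 7-joint arm with a two-finger parallel gripper is mounted at the origin on the work surface; the furniture and walls round the work are solid. World frame = base frame: x ahead of the robot, y to its left, z up, the work surface at z = 0. Lengths are in mm, angles in rad, forces in N, time in s.
With the tool pointing down it reaches from about 425 to 875 mm from the base axis. Payload 4.7 kg.
Tool frame: the origin (TCP) lies at the very end of the fingers, on their centre line; the grasp point (between the pads) lies 19 mm behind it; z points along the fingers, y is the line along which they close (so a half turn about z gives the same grasp; the last joint's range is limited). The gripper opens to 87 mm and grips with 3 to 60 N. Pads are 19 mm wide; open, the fingers measure 117 mm over their backs; the gripper's body (75 mm by 190 mm) begins 51 mm behind the grasp point.
Start: joints at [1.359, 0.321, -0.07, 1.45, 0.023, 1.371, -0.057], TCP at [145.504, -633.525, 222.587] pointing down, gripper open.
Joint ranges: [-2.86, 2.86], [-0.3, 2.09], [-1.38, 1.24], [0.06, 2.45], [-1.56, 4.7], [0.09, 2.05], [-2.69, 2.69]. Speed limits (rad/s): [2.57, 2.57, 3.14, 3.14, 3.14, 3.14, 3.14].

## Interface

Orientations are given as a 3x3 rotation matrix whose columns are the frame's x, y, z axes.
In Python, from bench import env, cams, job gives the robot as it stands. The module is installed in compiled form; this text tells all that it offers.
- The arm moves only by the tool carry_out, never from a script. Its argument "targets" is text: rows parted by semicolons, each of 6 numbers parted by spaces: the shift along the tool's x, y, z in cm, then the turn, a rotation vector about the tool's x, y, z in rad. A call has exactly 8 rows; each row shifts and turns the commanded pose from where the row before left it, along the tool's axes as they then stand; what a row does not reach is not made up. A row lasts 1/10 s, in which the tool goes at most 50 mm and 8.59 degrees, less where a joint would pass 70% of its speed; a pose out of reach is approached as far as the arm can. A call is refused whole if a number of a shift passes 5 or a number of a turn 0.15, either way. A call with a gripper value outside its range is refused whole. "grip" is the closure, from -1 (fully open) to 1 (shut), set as the call begins (left out, the last holds). The fingers move at their own pace and stop on an object; "newtons" is the grip in N (left out, the last holds). Time passes only in rows, so rows that do not move let the fingers close, or fill a call up. It gives the time, the measured TCP pose, the force, the opening and the grip force at its end, in the units of the state.
- env.state(): the state, without advancing time (a new reading comes with each control period).
- cams.read_camera(name): name is "side" or "top" or "wrist"; returns the picture (420x560x3 uint8, red, green, blue); there is no depth.
- cams.camera_params(name): a dict with "intrinsics" (3x3 intrinsics, pixels), "rvec" (rotation vector, rad) and "tvec" (3), from world to camera coordinates, as OpenCV has them; the wrist camera has in their place "mount" (4x4, takes a point from camera to tool coordinates, whose origin is the TCP and whose axes are the flange's). Camera axes: x right, y down, z forward; pixel columns grow to the right and rows downward; lengths in mm; the calibration is good to about 2 mm. A picture is of the moment at which its call begins: read the wrist's pose just before it. camera_params takes no time and is no camera call.
- job.finish_job(): hands the job in; it is judged then, once.
The state is a dict: "t": time; "joints": joint angles; "qvel": joint speeds; "effort": joint torques, N m; "ee_pos": TCP position; "tool_rot": TCP orientation; "wrist_force": force on the tool from outside, world axes, zero at the start; "moment": the same for the moment, N m; "width": opening from 0.0 (shut) to 1.0 (fully open); "grasp_force": force on a finger pad.
Only numpy, scipy, OpenCV 4.12 (cv2) and the standard library are available. Lean on these libraries where they do the work, as an engineer would, in place of code of your own. Each camera call takes 0.05 s, during which the arm holds its last target. There are 200 camera calls.

## Working session

There is one attempt and no reset: what is moved stays moved. The work goes in short steps, Python scripts to look and compute and a tool call to move; the robot and the scene stay as the last step left them, time stands still between calls to the robot, and variables do not carry over. Pictures are saved under pics/ and viewed, at most 10 in all, crops included, and the job is handed in when it is done.

Besides the shell and the picture viewer there is one more tool, called after "Emit:" as name(argument=value, ...) on one line, values as JSON. carry_out: Moves the arm, as the interface text tells. Its arguments: {"type":"object","properties":{"targets":{"type":"string"},"grip":{"type":"number"},"newtons":{"type":"number"}},"required":["targets"]}

```bash
mkdir -p pics; cat > h.py <<'E'
import numpy as np, cv2
from bench import env, cams, job
def save(n,f):
    im=cams.read_camera(n); cv2.imwrite('pics/'+f,im[:,:,::-1]); return im
def cam(n,st=None):
    p=cams.camera_params(n); K=np.array(p['intrinsics'])
    if 'mount' in p:
        st=st or env.state(); M=np.array(p['mount']); R=np.array(st['tool_rot']); 
        Rc=R@M[:3,:3]; c=R@M[:3,3]+np.array(st['ee_pos'])
    else:
        Rw=cv2.Rodrigues(np.array(p['rvec'],float))[0]; Rc=Rw.T; c=-Rw.T@np.array(p['tvec'],float).ravel()
    return K,Rc,c
def ray(C,u,v,z):
    K,R,c=C; d=R@np.linalg.inv(K)@np.array([u,v,1.]); return c+d*(z-c[2])/d[2]
def proj(C,P):
    K,R,c=C; q=K@(R.T@(np.array(P,float)-c)); return q[:2]/q[2]
E
python3 - <<'E'
from h import *
s=env.state(); print(s)
a=save('top','a.png'); b=save('side','b.png')
print(cam('top'),cam('side'), cams.camera_params('wrist'))
E
```

```text
{'t': 0.0, 'joints': array([ 1.35912217,  0.32183886, -0.07006215,  1.45166377,  0.02259519,
        1.37082642, -0.05691682]), 'qvel': array([ 5.60730230e-04,  7.72024347e-04,  1.95057056e-03,  5.58164246e-05,
       -1.08327136e-03,  1.11992961e-03,  4.25837325e-04]), 'effort': array([-7.83004598e-04, -4.91286743e+01, -4.04282100e-01, -3.12535787e+01,
       -6.41412777e-02,  4.35484049e-02,  1.28692800e-04]), 'ee_pos': array([ 145.32271903, -632.97143434,  221.45669833]), 'tool_rot': array([[ 9.74623059e-01,  2.23851751e-01, -5.35134108e-04],
       [ 2.23852367e-01, -9.74621261e-01,  1.87497465e-03],
       [-1.01836720e-04, -1.94718457e-03, -9.99998099e-01]]), 'wrist_force': array([ 0.03428659, -0.19261623,  0.1165323 ]), 'moment': array([ 0.03907512, -0.03274458, -0.01888866]), 'grasp_force': 0.0, 'width': 1.0023935449569596}
(array([[433.51946757,   0.        , 280.13870934],
       [  0.        , 433.51946757, 214.0414159 ],
       [  0.        ,   0.        ,   1.        ]]), array([[ 0.02232424, -0.9922443 ,  0.12228194],
       [-0.99963495, -0.02401591, -0.01237759],
    
[... 276 characters left out ...]
  0.03330214, -0.00747988],
       [ 0.02258456, -0.48091358,  0.87647708],
       [ 0.02559139, -0.87613532, -0.48138548]]), array([ 535.28884668, -715.58841975,  493.38680994])) {'intrinsics': array([[356.99817879,   0.        , 280.53944921],
       [  0.        , 356.99817879, 214.11614257],
       [  0.        ,   0.        ,   1.        ]]), 'mount': array([[ 8.56132226e-04, -9.57674565e-01, -2.87851862e-01,
         7.96617257e+01],
       [ 9.99999609e-01,  8.83469120e-04,  3.49345879e-05,
        -8.32067322e-01],
       [ 2.20852264e-04, -2.87851779e-01,  9.57674947e-01,
        -1.62071357e+02],
       [ 0.00000000e+00,  0.00000000e+00,  0.00000000e+00,
         1.00000000e+00]])}
```

View pics/a.png

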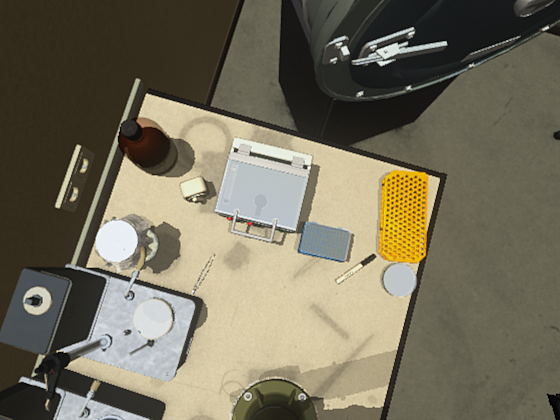

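View pics/b.png

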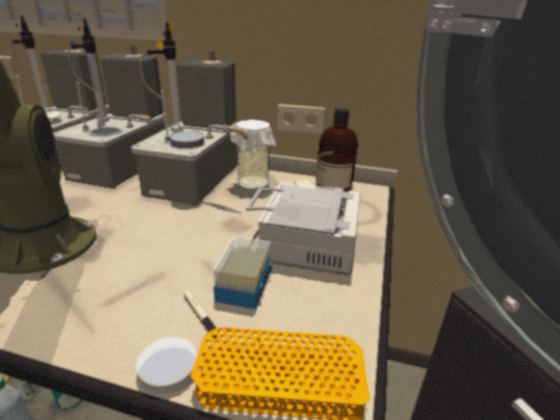

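The top view shows the supply centred near (265,190) with its front facing down-image, the bar near (256,237), and the timer at (193,188). The tip box is at (325,242) and the pen at (355,268). I'll enlarge it.

```bash
python3 - <<'E'
from h import *
a=cv2.imread('pics/a.png'); c=a[125:255,170:365]; cv2.imwrite('pics/c.png',cv2.resize(c,None,fx=4,fy=4,interpolation=cv2.INTER_CUBIC))
E
```

```text
(no output)
```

View pics/c.png

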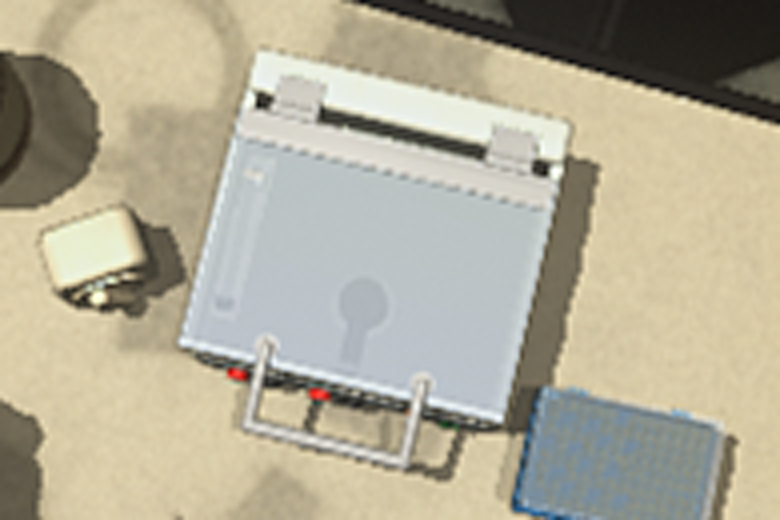

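The enlarged crop shows the rear hump corners at (258,52) and (571,122), and the guard front corners at (181,347) and (503,422). The bar ends are at (245,428) and (408,464), and the lever points nearly straight to the front from the hub at (362,302).

```bash
cat >> h.py <<'E'
def fit(L,W):
    L=np.array(L,float);W=np.array(W,float);a,b=L.mean(0),W.mean(0);l=L-a;w=W-b
    th=np.arctan2((l[:,0]*w[:,1]-l[:,1]*w[:,0]).sum(),(l*w).sum());c,s=np.cos(th),np.sin(th);R=np.array([[c,-s],[s,c]])
    return th,b-R@a,R,(W-(L@R.T+b-R@a))
E
python3 - <<'E'
from h import *
C=cam('top')
d=[((258,52),102,(100,105)),((571,122),102,(100,-105)),((181,347),102,(-100,105)),((503,422),102,(-100,-105)),((245,428),102,(-138,50)),((408,464),102,(-138,-50))]
W=[ray(C,p[0]/4+170-.4,p[1]/4+125-.4,z)[:2] for p,z,_ in d]
th,t,R,res=fit([x[2] for x in d],W)
print('supply',th,t); print(res.round(1))
for n,p in dict(hinge=(62,0),bar=(-138,0),ax=(-43,0),barL=(-138,50),barR=(-138,-50)).items(): q=R@p+t; print(n,q,np.hypot(*q))
for n,p,z in [('tips',(625,450),74),('timer',(95,250),70)]: print(n,ray(C,p[0]/4+170,p[1]/4+125,z))
for n,p in [('pen1',(337,283)),('pen2',(375,256))]: print(n,ray(C,*p,7))
h=ray(C,362/4+169.6,302/4+124.6,87)
l=ray(C,353/4+169.6,360/4+124.6,87);print(h,l)
v=R.T@(l-h)[:2];print(np.degrees(np.arctan2(-v[1],-v[0])))
E
```

```text
supply -0.20598568704992307 [609.91155114  41.90106735]
[[-3.1 -2.3]
 [-0.7  2.2]
 [ 1.4 -1.9]
 [ 2.   1.3]
 [-0.   2.4]
 [ 0.4 -1.7]]
hinge [670.60086218  29.22007662] 671.2371631773909
bar [474.82889109  70.12649834] 479.97937620847455
ax [567.82057736  50.69594802] 570.0791938115528
barL [485.05549652 119.06949111] 499.4560825730574
barR [464.60228566  21.18350556] 465.0849650888834
tips [ 477.89633364 -119.95291364   74.        ]
timer [599.90067804 224.83119933  70.        ]
pen1 [ 361.25486898 -158.01301935    7.        ]
pen2 [ 435.668515   -260.52349123    7.        ]
[568.48118509  51.4323729   87.        ] [531.11012941  56.09939186  87.        ]
4.683680521773437
```

```bash
cat >> h.py <<'E'
from scipy.spatial.transform import Rotation as Ro, Slerp
TH=-0.206; T0=np.array([609.9,41.9,0.])
SX=np.array([np.cos(TH),np.sin(TH),0]); SY=np.array([-np.sin(TH),np.cos(TH),0])
def loc(p): d=np.array(p)-T0; return np.array([d@SX,d@SY,d[2]])
def wor(p): return T0+SX*p[0]+SY*p[1]+np.array([0,0,p[2]])
def down(az):
    y=np.array([np.cos(az),np.sin(az),0]); z=np.array([0,0,-1.]); return np.c_[np.cross(y,z),y,z]
def rows(wps,start=None):
    "wps: list of (pos,R,n); prints rows in tool axes (cm, rad)"
    s=env.state(); p,R=start or (np.array(s['ee_pos']),np.array(s['tool_rot'])); out=[]
    for P,Q,n in wps:
        sl=Slerp([0,1],Ro.from_matrix([R,Q])); p0=p
        for i in range(1,n+1):
            p1=p0+(P-p0)*i/n; R1=sl(i/n).as_matrix()
            d=R.T@(p1-p)/10; w=Ro.from_matrix(R.T@R1).as_rotvec()
            r=np.r_[d.round(2),w.round(3)]; out.append(r)
            p=p+R@r[:3]*10; R=R@Ro.from_rotvec(r[3:]).as_matrix()
    for k in range(0,len(out),8): print('; '.join(' '.join('%g'%(x+0) for x in r) for r in out[k:k+8]),'\n')
def show():
    s=env.state(); print(round(s['t'],2),s['ee_pos'].round(1),loc(s['ee_pos']).round(1),'z',s['tool_rot'][:,2].round(3),'yaz',round(float(np.arctan2(s['tool_rot'][1,1],s['tool_rot'][0,1])),3),'F',s['wrist_force'].round(1),'w',round(s['width'],2),'g',s['grasp_force'])
E
python3 - <<'E'
from h import *
rows([(np.array([420,-290,250.]),down(-.75),10),(wor([-138,0,200]),down(TH),14)])
E
```

```text
3.44 -2.73 -0.28 0 0 -0.059; 3.6 -2.52 -0.28 0 0 -0.06; 3.75 -2.3 -0.28 -0.001 0 -0.059; 3.87 -2.07 -0.28 0 0 -0.06; 3.99 -1.84 -0.28 0 0 -0.059; 4.09 -1.6 -0.29 0 0 -0.06; 4.19 -1.36 -0.28 0 0 -0.059; 4.25 -1.1 -0.28 0 0 -0.06 

4.31 -0.85 -0.28 0 0 -0.059; 4.36 -0.59 -0.28 -0.001 0 -0.06; 2.15 -1.47 0.36 0 0 -0.039; 2.2 -1.38 0.35 0 0 -0.039; 2.26 -1.29 0.36 0 0 -0.039; 2.3 -1.21 0.36 0 0 -0.038; 2.35 -1.12 0.36 0 0 -0.039; 2.39 -1.02 0.35 0 0 -0.039 

2.43 -0.93 0.36 0 0 -0.039; 2.47 -0.84 0.36 0 0 -0.039; 2.49 -0.74 0.35 0 0 -0.039; 2.52 -0.64 0.36 0 0 -0.039; 2.55 -0.54 0.36 0 0 -0.038; 2.56 -0.45 0.36 0 0 -0.039; 2.58 -0.34 0.35 0.001 0 -0.039; 2.59 -0.25 0.36 0 0 -0.039
```

Emit:
carry_out(targets="3.4 -2.7 -0.3 0 0 -0.06; 3.6 -2.5 -0.3 0 0 -0.06; 3.75 -2.3 -0.3 0 0 -0.06; 3.9 -2.1 -0.3 0 0 -0.06; 4 -1.8 -0.3 0 0 -0.06; 4.1 -1.6 -0.3 0 0 -0.06; 4.2 -1.4 -0.3 0 0 -0.06; 4.25 -1.1 -0.3 0 0 -0.06", grip=-1)

```text
t: 0.9
ee_pos: [365.4, -356.9, 246.4]
tool_rot: [[0.76, 0.65, -0.0], [0.65, -0.76, 0.0], [-0.0, -0.0, -1.0]]
wrist_force: [0.8, -0.4, -0.3]
width: 1.002
grasp_force: 0.0
```

Emit:
carry_out(targets="4.3 -0.85 -0.3 0 0 -0.06; 4.35 -0.6 -0.3 0 0 -0.06; 2.15 -1.45 0.35 0 0 -0.04; 2.2 -1.4 0.35 0 0 -0.04; 2.25 -1.3 0.35 0 0 -0.04; 2.3 -1.2 0.35 0 0 -0.04; 2.35 -1.1 0.35 0 0 -0.04; 2.4 -1 0.35 0 0 -0.04")

```text
t: 1.7
ee_pos: [441.7, -133.9, 231.2]
tool_rot: [[0.482, 0.876, 0.0], [0.876, -0.482, -0.0], [-0.0, 0.0, -1.0]]
wrist_force: [0.9, -0.2, 0.6]
width: 1.0
grasp_force: 0.0
```

Emit:
carry_out(targets="2.45 -0.95 0.35 0 0 -0.04; 2.45 -0.85 0.35 0 0 -0.04; 2.5 -0.75 0.35 0 0 -0.04; 2.5 -0.65 0.35 0 0 -0.04; 2.55 -0.55 0.35 0 0 -0.04; 2.55 -0.45 0.35 0 0 -0.04; 2.6 -0.35 0.35 0 0 -0.04; 2.6 -0.25 0.35 0 0 -0.04")

```text
t: 2.5
ee_pos: [469.1, 73.3, 203.3]
tool_rot: [[0.181, 0.984, 0.0], [0.984, -0.181, 0.0], [0.0, 0.0, -1.0]]
wrist_force: [0.8, 0.1, -0.1]
width: 0.998
grasp_force: 0.0
```

```bash
python3 - <<'E'
from h import *
show(); save('wrist','d.png')
C=cam('wrist')
for p in [(-138,0,100),(-138,50,100),(-138,-50,100),(-100,105,100),(-43,0,87),(-93,0,87)]: print(p,proj(C,wor(p)).round())
E
```

```text
2.5 [469.1  73.3 203.3] [-144.3    1.9  203.3] z [ 0.  0. -1.] yaz -0.182 F [ 0.8  0.1 -0.1] w 1.0 g 0.0
(-138, 0, 100) [290. 224.]
(-138, 50, 100) [293. 160.]
(-138, -50, 100) [287. 282.]
(-100, 105, 100) [350.  83.]
(-43, 0, 87) [405. 223.]
(-93, 0, 87) [344. 221.]
```

View pics/d.png

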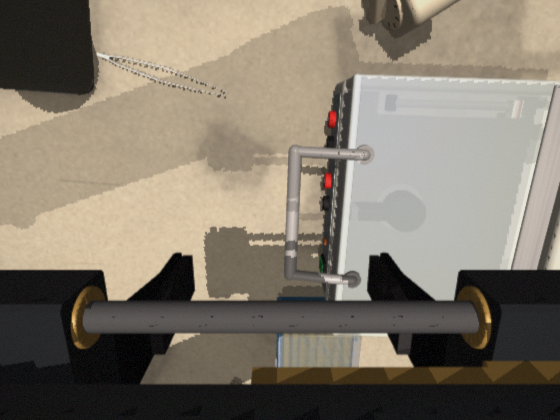

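The wrist view shows the bar from (295,150) to (290,274), the hub at (405,211) and the guard corner at (350,76). I read the pose while the arm was still settling, so I'll recheck it now that it has stopped.

```bash
python3 - <<'E'
from h import *
show(); C=cam('wrist'); im=save('wrist','e.png'); show()
for p in [(-138,0,100),(-138,50,100),(-138,-50,100),(-100,105,100),(-43,0,87)]: print(p,proj(C,wor(p)).round())
a=cv2.imread('pics/d.png')[:,:,::-1].astype(np.float32).mean(2);b=im.astype(np.float32).mean(2)
print(cv2.phaseCorrelate(a[:250].copy(),b[:250].copy()))
E
```

```text
2.55 [468.8  78.7 203.1] [-145.6    7.1  203.1] z [ 0.     0.003 -1.   ] yaz -0.174 F [0.2 2.9 0.3] w 1.0 g 0.0
2.6 [468.7  76.5 203.2] [-145.3    5.   203.2] z [-0.     0.002 -1.   ] yaz -0.176 F [-0.7  0.4  0. ] w 1.0 g 0.0
(-138, 0, 100) [290. 224.]
(-138, 50, 100) [293. 160.]
(-138, -50, 100) [287. 282.]
(-100, 105, 100) [350.  83.]
(-43, 0, 87) [405. 223.]
((0.8502769844988052, 0.7342472151180743), 0.22337800184885662)
```

```bash
python3 - <<'E'
from h import *
rows([(wor([-138,3,175]),down(TH),4)])
E
```

```text
-0.06 0.18 0.71 0 -0.001 0.007; -0.05 0.18 0.7 0 0 0.008; -0.05 0.19 0.71 -0.001 -0.001 0.007; -0.05 0.18 0.7 0 0 0.008
```

Emit:
carry_out(targets="-0.05 0.2 0.7 0 0 0.008; -0.05 0.2 0.7 0 0 0.008; -0.05 0.2 0.7 0 0 0.008; -0.05 0.2 0.7 0 0 0.008; 0 0 0 0 0 0; 0 0 0 0 0 0; 0 0 0 0 0 0; 0 0 0 0 0 0")

```text
t: 3.4
ee_pos: [476.8, 67.6, 175.8]
tool_rot: [[0.215, 0.977, 0.001], [0.977, -0.215, -0.0], [-0.0, 0.001, -1.0]]
wrist_force: [0.4, 0.0, -0.4]
width: 1.003
grasp_force: 0.0
```

```bash
python3 - <<'E'
from h import *
show(); C=cam('wrist'); im=save('wrist','e.png'); show()
for p in [(-138,0,100),(-138,50,100),(-138,-50,100),(-100,105,102),(-43,0,87)]: print(p,proj(C,wor(p)).round())
E
```

```text
3.4 [476.8  67.6 175.8] [-135.5   -2.1  175.8] z [ 0.001 -0.    -1.   ] yaz -0.217 F [ 0.4  0.  -0.4] w 1.0 g 0.0
3.45 [476.8  67.5 175.8] [-135.5   -2.1  175.8] z [ 0.001 -0.    -1.   ] yaz -0.217 F [-0.1 -0.1  0.6] w 0.99 g 0.0
(-138, 0, 100) [277. 223.]
(-138, 50, 100) [276. 151.]
(-138, -50, 100) [278. 287.]
(-100, 105, 102) [337.  60.]
(-43, 0, 87) [406. 216.]
```

View pics/e.png

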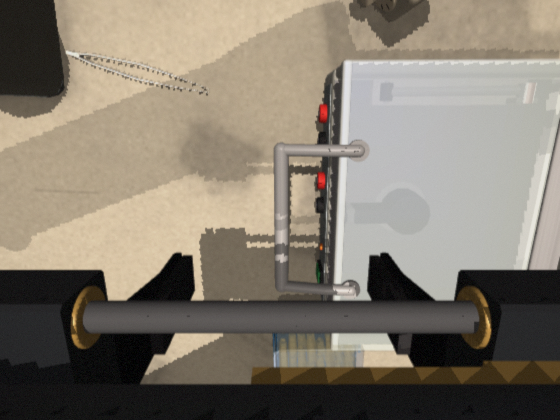

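The bar now runs from (281,151) to (283,288), centred between the fingers to within about 2 mm. I'll descend and grasp it.

Emit:
carry_out(targets="0 0.1 1.6 0 0 0.002; 0 0 1.6 0 0 0.002; 0 0 1.6 0 0 0.002; 0 0 1.6 0 0 0.002; 0 0 1.6 0 0 0; 0 0 1 0 0 0; 0 0 0 0 0 0; 0 0 0 0 0 0")

```text
t: 4.25
ee_pos: [478.4, 67.2, 88.7]
tool_rot: [[0.223, 0.975, 0.001], [0.975, -0.223, -0.003], [-0.002, 0.001, -1.0]]
wrist_force: [-11.5, -1.7, 25.2]
width: 0.999
grasp_force: 13.0
```

Emit:
carry_out(targets="0 0 0 0 0 0; 0 0 0 0 0 0; 0 0 0 0 0 0; 0 0 0 0 0 0; 0 0 0 0 0 0; 0 0 0 0 0 0; 0 0 0 0 0 0; 0 0 0 0 0 0", grip=1, newtons=15)

```text
t: 5.05
ee_pos: [482.0, 66.9, 88.8]
tool_rot: [[0.224, 0.974, 0.009], [0.975, -0.224, -0.0], [0.002, 0.009, -1.0]]
wrist_force: [-1.1, 0.5, -0.5]
width: 0.355
grasp_force: 0.0
```

```bash
python3 - <<'E'
from h import *
show()
E
```

```text
5.05 [482.   66.9  88.8] [-130.3   -1.7   88.8] z [ 0.009 -0.    -1.   ] yaz -0.226 F [-1.1  0.5 -0.5] w 0.35 g 0.0
```

```bash
python3 - <<'E'
from h import *
show(); im=save('wrist','f.png'); s=env.state(); print(s['width'],s['ee_pos'])
E
```

```text
5.05 [482.   66.9  88.8] [-130.3   -1.7   88.8] z [ 0.009 -0.    -1.   ] yaz -0.226 F [-1.1  0.5 -0.5] w 0.35 g 0.0
0.31139380984057846 [479.35860524  67.11829296  87.13822195]
```

View pics/f.png

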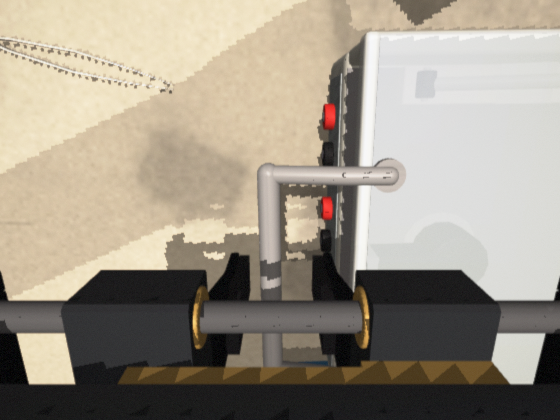

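The fingers at u≈248 and 313 straddle the bar at u≈270, in front of the guard edge. The open inner finger had brushed the guard edge on the way down, but it is free now. I'll keep closing.

Emit:
carry_out(targets="0 0 0 0 0 0; 0 0 0 0 0 0; 0 0 0 0 0 0; 0 0 0 0 0 0; 0 0 0 0 0 0; 0 0 0 0 0 0; 0 0 0 0 0 0; 0 0 0 0 0 0")

```text
t: 5.9
ee_pos: [477.2, 67.2, 85.3]
tool_rot: [[0.223, 0.975, -0.001], [0.975, -0.223, -0.0], [-0.0, -0.001, -1.0]]
wrist_force: [-0.9, 0.3, -0.8]
width: 0.106
grasp_force: 15.0
```

```bash
python3 - <<'E'
from h import *
show()
s=env.state(); p=loc(s['ee_pos']); print(s['joints'])
# arc rows: bar assumed at tcp x; hinge at bar+200
out=[];tot=24;th=np.linspace(0,1.46,tot+1)
for i in range(tot):
    dx=-200*(np.cos(th[i+1])-np.cos(th[i])); dz=200*(np.sin(th[i+1])-np.sin(th[i]))
    out.append('0 %.2f %.2f'%(dx/10,-dz/10))
print(out)
E
```

```text
5.9 [477.2  67.2  85.3] [-135.1   -2.4   85.3] z [-0.001 -0.    -1.   ] yaz -0.225 F [-0.9  0.3 -0.8] w 0.11 g 14.995957911014557
[ 0.58757655  0.15167621 -0.82580615  1.99514516  0.1285809   1.04768057
 -0.52199753]
['0 0.04 -1.22', '0 0.11 -1.21', '0 0.18 -1.20', '0 0.26 -1.19', '0 0.33 -1.17', '0 0.40 -1.15', '0 0.47 -1.12', '0 0.54 -1.09', '0 0.60 -1.06', '0 0.66 -1.02', '0 0.73 -0.98', '0 0.78 -0.93', '0 0.84 -0.88', '0 0.89 -0.83', '0 0.94 -0.77', '0 0.98 -0.71', '0 1.03 -0.65', '0 1.06 -0.59', '0 1.10 -0.52', '0 1.13 -0.46', '0 1.15 -0.39', '0 1.17 -0.32', '0 1.19 -0.24', '0 1.20 -0.17']
```

Emit:
carry_out(targets="0 0.04 -1.22 0 0 0; 0 0.11 -1.21 0 0 0; 0 0.18 -1.2 0 0 0; 0 0.26 -1.19 0 0 0; 0.01 0.33 -1.17 0 0 0; 0.01 0.4 -1.15 0 0 0; 0.01 0.47 -1.12 0 0 0; 0.01 0.54 -1.09 0 0 0")

```text
t: 6.7
ee_pos: [498.6, 62.6, 179.7]
tool_rot: [[0.223, 0.975, -0.005], [0.975, -0.223, -0.001], [-0.002, -0.004, -1.0]]
wrist_force: [-7.8, -0.6, 0.1]
width: 0.105
grasp_force: 15.0
```

```bash
python3 -c "
from h import *
show()"
```

```text
6.7 [498.6  62.6 179.7] [-113.1   -2.5  179.7] z [-0.005 -0.001 -1.   ] yaz -0.225 F [-7.8 -0.6  0.1] w 0.11 g 15.004710853099823
```

Emit:
carry_out(targets="0.01 0.6 -1.06 0 0 0; 0.01 0.66 -1.02 0 0 0; 0.01 0.73 -0.98 0 0 0; 0.01 0.78 -0.93 0 0 0; 0.02 0.84 -0.88 0 0 0; 0.02 0.89 -0.83 0 0 0; 0.02 0.94 -0.77 0 0 0; 0.02 0.98 -0.71 0 0 0")

```text
t: 7.5
ee_pos: [561.6, 49.1, 253.9]
tool_rot: [[0.223, 0.975, -0.004], [0.975, -0.223, -0.002], [-0.003, -0.003, -1.0]]
wrist_force: [-11.2, -2.2, 13.2]
width: 0.106
grasp_force: 15.0
```

```bash
python3 -c "
from h import *
show()"
```

```text
7.5 [561.6  49.1 253.9] [-48.7  -2.8 253.9] z [-0.004 -0.002 -1.   ] yaz -0.225 F [-11.2  -2.2  13.2] w 0.11 g 14.991284608840942
```

Emit:
carry_out(targets="0.02 0.99 -0.7 0 0 0; 0.02 1.02 -0.65 0 0 0; 0.02 1.06 -0.57 0 0 0; 0.02 1.1 -0.51 0 0 0; 0.02 1.13 -0.44 0 0 0; 0 0 0 0 0 0; 0 0 0 0 0 0; 0 0 0 0 0 0")

```text
t: 8.3
ee_pos: [614.9, 37.6, 280.6]
tool_rot: [[0.224, 0.975, 0.001], [0.975, -0.224, -0.002], [-0.002, 0.001, -1.0]]
wrist_force: [-4.2, -2.2, 5.7]
width: 0.102
grasp_force: 15.0
```

```bash
python3 - <<'E'
from h import *
show(); save('side','g.png')
C=cam('side')
for t in (1.2,1.28,1.35,1.4,1.45):
    print(t,proj(C,wor([62-200*np.cos(t),-54,100+200*np.sin(t)])).round(),proj(C,wor([62,-105,100])).round())
E
```

```text
8.3 [614.9  37.6 280.6] [  5.8  -3.2 280.6] z [ 0.001 -0.002 -1.   ] yaz -0.226 F [-4.2 -2.2  5.7] w 0.1 g 14.98520091176033
1.2 [309. 130.] [335. 233.]
1.28 [317. 128.] [335. 233.]
1.35 [324. 127.] [335. 233.]
1.4 [330. 126.] [335. 233.]
1.45 [335. 126.] [335. 233.]
```

View pics/g.png

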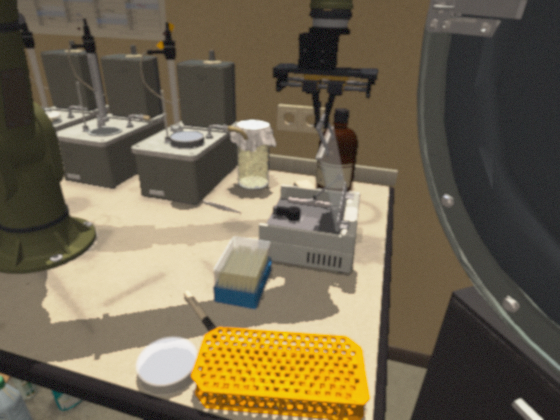

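The side view shows the guard nearly upright at about (333,160), with the gripper on its bar. I'll continue past the tooth to about 1.46.

Emit:
carry_out(targets="0.02 0.9 -0.25 0 0 0; 0.02 0.9 -0.2 0 0 0; 0.02 0.9 -0.17 0 0 0; 0.02 0.9 -0.13 0 0 0; 0 0.15 -0.02 0 0 0; 0 0 0 0 0 0; 0 0 0 0 0 0; 0 0 0 0 0 0")

```text
t: 9.15
ee_pos: [652.6, 29.5, 287.6]
tool_rot: [[0.224, 0.974, 0.001], [0.974, -0.224, -0.001], [-0.001, 0.001, -1.0]]
wrist_force: [-2.4, -4.5, 4.8]
width: 0.108
grasp_force: 15.0
```

```bash
python3 - <<'E'
from h import *
show(); b=save('side','g2.png'); t=save('top','g3.png')
cv2.imwrite('pics/g4.png',np.vstack([cv2.resize(b[100:240,240:400],(640,560),interpolation=cv2.INTER_CUBIC)])[:,:,::-1])
E
```

```text
9.15 [652.6  29.5 287.6] [ 44.4  -3.4 287.6] z [ 0.001 -0.001 -1.   ] yaz -0.226 F [-2.4 -4.5  4.8] w 0.11 g 14.972577095031738
```

View pics/g4.png

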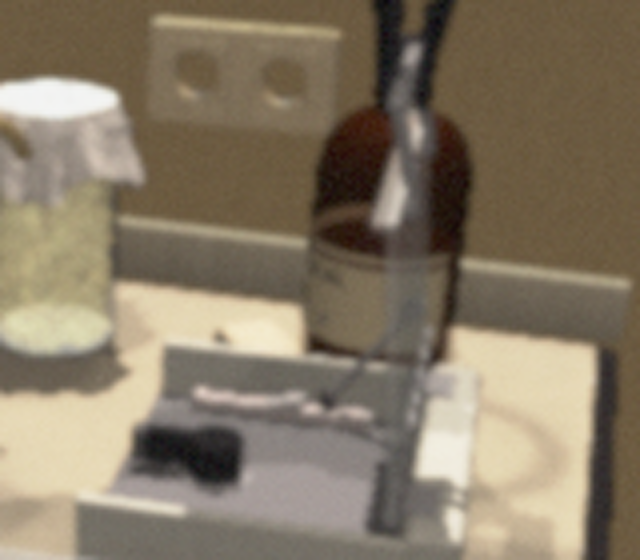

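The crop shows the stay running down from the guard to its foot at (325,398), just behind the rail's tooth near (310,410). I'll let the guard down slowly.

Emit:
carry_out(targets="-0.01 -0.4 0.03 0 0 0; -0.01 -0.4 0.05 0 0 0; -0.01 -0.4 0.06 0 0 0; -0.01 -0.4 0.06 0 0 0; -0.01 -0.4 0.08 0 0 0; -0.01 -0.4 0.08 0 0 0; 0 -0.2 0.04 0 0 0; 0 0 0 0 0 0")

```text
t: 10.05
ee_pos: [625.9, 35.5, 282.6]
tool_rot: [[0.223, 0.975, -0.001], [0.975, -0.223, -0.001], [-0.001, -0.001, -1.0]]
wrist_force: [-1.4, -4.9, 1.1]
width: 0.108
grasp_force: 15.0
```

Emit:
carry_out(targets="0 -0.2 0.05 0 0 0; 0 -0.2 0.05 0 0 0; 0 -0.1 0.03 0 0 0; 0 -0.1 0.02 0 0 0; 0 0 0 0 0 0; 0 0 0 0 0 0; 0 0 0 0 0 0; 0 0 0 0 0 0")

```text
t: 10.85
ee_pos: [620.2, 36.8, 281.0]
tool_rot: [[0.223, 0.975, -0.001], [0.975, -0.223, -0.001], [-0.001, -0.001, -1.0]]
wrist_force: [-1.3, -4.8, 0.6]
width: 0.112
grasp_force: 15.0
```

```bash
python3 -c "
from h import *
show()"
```

```text
10.85 [620.2  36.8 281. ] [ 11.1  -2.8 281. ] z [-0.001 -0.001 -1.   ] yaz -0.225 F [-1.3 -4.8  0.6] w 0.11 g 15.008002370595932
```

Emit:
carry_out(targets="0 -0.1 0.03 0 0 0; 0 -0.1 0.03 0 0 0; 0 -0.1 0.03 0 0 0; 0 -0.1 0.03 0 0 0; 0 0 0 0 0 0; 0 0 0 0 0 0; 0 0 0 0 0 0; 0 0 0 0 0 0")

```text
t: 11.65
ee_pos: [617.3, 37.6, 280.2]
tool_rot: [[0.224, 0.975, 0.002], [0.975, -0.224, -0.001], [-0.0, 0.002, -1.0]]
wrist_force: [0.7, -5.4, 1.5]
width: 0.106
grasp_force: 15.0
```

```bash
python3 -c "
from h import *
show()"
```

```text
11.65 [617.3  37.6 280.2] [  8.1  -2.7 280.2] z [ 0.002 -0.001 -1.   ] yaz -0.226 F [ 0.7 -5.4  1.5] w 0.11 g 14.984344840049744
```

Emit:
carry_out(targets="0 -0.1 0.02 0 0 0; 0 -0.1 0.02 0 0 0; 0 -0.1 0.02 0 0 0; 0 0 0 0 0 0; 0 0 0 0 0 0; 0 0 0 0 0 0; 0 0 0 0 0 0; 0 0 0 0 0 0")

```text
t: 12.45
ee_pos: [615.3, 38.0, 279.7]
tool_rot: [[0.224, 0.975, 0.004], [0.975, -0.224, -0.001], [0.0, 0.004, -1.0]]
wrist_force: [3.4, -5.1, 0.1]
width: 0.102
grasp_force: 15.0
```

```bash
python3 -c "
from h import *
show()"
```

```text
12.45 [615.3  38.  279.7] [  6.1  -2.8 279.7] z [ 0.004 -0.001 -1.   ] yaz -0.226 F [ 3.4 -5.1  0.1] w 0.1 g 14.97388020157814
```

Emit:
carry_out(targets="0 0.1 -0.02 0 0 0; 0 0.1 -0.02 0 0 0; 0 0.05 -0.01 0 0 0; 0 0 0 0 0 0; 0 0 0 0 0 0; 0 0 0 0 0 0; 0 0 0 0 0 0; 0 0 0 0 0 0")

```text
t: 13.25
ee_pos: [616.8, 37.7, 280.1]
tool_rot: [[0.224, 0.975, 0.001], [0.975, -0.224, -0.001], [-0.0, 0.002, -1.0]]
wrist_force: [1.4, -5.2, 1.2]
width: 0.105
grasp_force: 15.0
```

Emit:
carry_out(targets="0 0 0 0 0 0; 0 0 0 0 0 0; 0 0 0 0 0 0; 0 0 0 0 0 0; 0 0 0 0 0 0; 0 0 0 0 0 0; 0 0 0 0 0 0; 0 0 0 0 0 0", grip=0.3)

```text
t: 14.05
ee_pos: [616.1, 38.5, 280.4]
tool_rot: [[0.223, 0.975, -0.0], [0.975, -0.223, -0.0], [-0.0, -0.0, -1.0]]
wrist_force: [0.1, -0.5, -0.2]
width: 0.347
grasp_force: 0.0
```

```bash
python3 - <<'E'
from h import *
show()
E
```

```text
14.05 [616.1  38.5 280.4] [  6.8  -2.1 280.4] z [-0. -0. -1.] yaz -0.225 F [ 0.1 -0.5 -0.2] w 0.35 g 0.0
```

Released: no force, and the guard stays put. I'll rise clear, back off and turn the tool for the selector.

```bash
python3 - <<'E'
from h import *
rows([(wor([6.8,-2,350]),down(-.225),4),(wor([-130,0,300]),down(TH+np.pi/2),14),(wor([-130,0,170]),down(TH+np.pi/2),6)])
E
```

```text
0 0 -1.74 0 0 0; 0 0 -1.74 0 0 0; 0 0 -1.74 0 0 0; 0.01 0 -1.74 0 0 0; 0 -0.98 0.36 0 0 -0.114; 0.1 -0.97 0.35 0 0 -0.113; 0.22 -0.95 0.36 0 0 -0.114; 0.32 -0.92 0.36 0 0 -0.113 

0.43 -0.89 0.36 0 0 -0.114; 0.52 -0.82 0.35 0 0 -0.113; 0.61 -0.76 0.36 0 0 -0.114; 0.69 -0.69 0.36 0 0 -0.113; 0.77 -0.61 0.36 0 0 -0.114; 0.83 -0.51 0.35 0 0 -0.114; 0.89 -0.42 0.36 0 0 -0.113; 0.92 -0.31 0.36 0 0 -0.114 

0.96 -0.2 0.35 0 0 -0.113; 0.97 -0.1 0.36 0 0 -0.114; 0 0 2.17 0 0 0; 0 0 2.16 0 0 0; 0 0 2.17 0 0 0; 0 0 2.17 0 0 0; 0 0 2.16 0 0 0; 0 0 2.17 0 0 0
```

Emit:
carry_out(targets="0 0 -1.7 0 0 0; 0 0 -1.8 0 0 0; 0 0 -1.8 0 0 0; 0 0 -1.7 0 0 0; 0 -1 0 0 0 -0.114; 0.1 -1 0.2 0 0 -0.113; 0.2 -0.95 0.4 0 0 -0.114; 0.3 -0.9 0.4 0 0 -0.113")

```text
t: 14.85
ee_pos: [577.4, 46.9, 340.4]
tool_rot: [[-0.232, 0.973, 0.0], [0.973, 0.232, -0.0], [-0.0, 0.0, -1.0]]
wrist_force: [1.0, -1.0, -0.0]
width: 0.351
grasp_force: 0.0
```

Emit:
carry_out(targets="0.45 -0.9 0.4 0 0 -0.114; 0.5 -0.8 0.4 0 0 -0.113; 0.6 -0.75 0.4 0 0 -0.114; 0.7 -0.7 0.4 0 0 -0.113; 0.75 -0.6 0.4 0 0 -0.114; 0.85 -0.5 0.4 0 0 -0.114; 0.9 -0.4 0.4 0 0 -0.113; 0.9 -0.3 0.4 0 0 -0.114")

```text
t: 15.65
ee_pos: [501.5, 64.4, 308.3]
tool_rot: [[-0.91, 0.415, 0.0], [0.415, 0.91, -0.0], [-0.0, -0.0, -1.0]]
wrist_force: [-0.2, 0.2, -0.6]
width: 0.355
grasp_force: 0.0
```

Emit:
carry_out(targets="0.95 -0.2 0.4 0 0 -0.113; 0.95 -0.1 0.4 0 0 -0.114; 0 0 3 0 0 0; 0 0 3 0 0 0; 0 0 3 0 0 0; 0 0 3 0 0 0; 0 0 0 0 0 0; 0 0 0 0 0 0")

```text
t: 16.45
ee_pos: [483.2, 68.6, 181.0]
tool_rot: [[-0.979, 0.204, -0.0], [0.204, 0.979, 0.0], [0.0, 0.0, -1.0]]
wrist_force: [0.4, 0.1, 0.6]
width: 0.349
grasp_force: 0.0
```

```bash
python3 - <<'E'
from h import *
cams.read_camera('wrist')
show(); C=cam('wrist'); im=save('wrist','k.png'); show()
for p in [(-43,0,87),(-43,0,60),(-93,0,87),(-100,97,96),(-100,-97,96),(-138,0,100),(-4,96,75)]: print(p,proj(C,wor(p)).round())
b=save('side','k2.png')
cv2.imwrite('pics/k3.png',np.hstack([im[:,:,::-1],b[100:310,260:380,::-1].repeat(2,0).repeat(2,1)]))
E
```

```text
16.5 [484.   68.6 181.8] [-128.7    0.4  181.8] z [ 0.002  0.    -1.   ] yaz 1.365 F [-0.5  0.3 -0.4] w 0.35 g 0.0
16.55 [484.4  68.6 182.2] [-128.3    0.5  182.2] z [ 0.003 -0.    -1.   ] yaz 1.365 F [-0.5  0.9  0.8] w 0.35 g 0.0
(-43, 0, 87) [279. 316.]
(-43, 0, 60) [279. 299.]
(-93, 0, 87) [279. 260.]
(-100, 97, 96) [407. 256.]
(-100, -97, 96) [150. 256.]
(-138, 0, 100) [278. 209.]
(-4, 96, 75) [387. 347.]
```

View pics/k3.png

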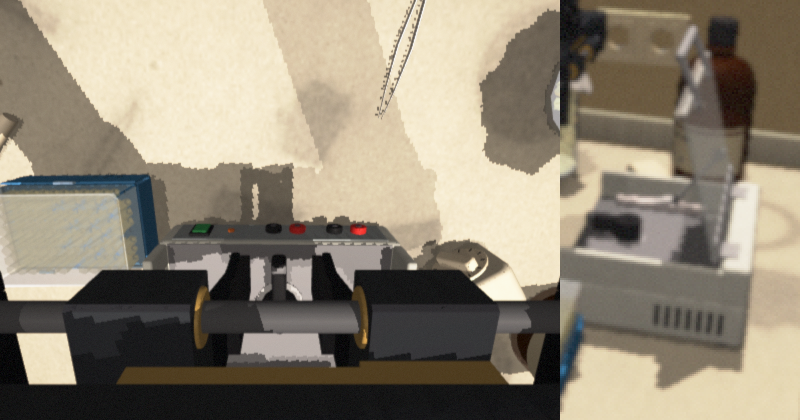

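The guard stands propped on its stay (right half, (700,150)). The lever at (279,265) points nearly straight to the front, centred between the fingers. I'll go down over it, straddling it.

```bash
python3 - <<'E'
from h import *
D=down(TH+np.pi/2)
rows([(wor([-81,0.5,182]),D,3),(wor([-81,.5,68]),D,5)])
A=np.array([-41,.5])
# arc anticlockwise: lever angle a (left +), tool yaw rel = clipped
prev=(wor([-81,.5,68]),D); w=[]
for a in np.radians([-6,-12,-18,-24,-30,-36,-42,-48]):
    y=max(a*.4,-.35); p=A+40*np.array([-np.cos(a),np.sin(a)])
    w.append((wor([p[0],p[1],68]),down(TH+np.pi/2-y),1))   # left swing (+a) is clockwise from above = az decreases
rows(w,prev)
E
```

```text
-1.58 0 0.01 0 0.001 0; -1.57 0 0.01 0 0.001 0; -1.58 0.01 0.01 0 0.001 0; 0 0 2.28 0 0 0; 0 0 2.28 0 0 0; 0 -0.01 2.28 0 0 0; 0 0 2.28 0 0 0; 0 0 2.28 0 0 0 

-0.02 -0.42 0 0 0 -0.042; -0.05 -0.41 0 0 0 -0.042; -0.07 -0.42 0 0 0 -0.042; -0.1 -0.4 0 0 0 -0.042; -0.13 -0.4 0 0 0 -0.041; -0.15 -0.39 0 0 0 -0.042; -0.17 -0.38 0 0 0 -0.042; -0.2 -0.37 0 0 0 -0.042
```

Emit:
carry_out(targets="-1.6 0 0 0 0 0; -1.6 0 0 0 0 0; -1.55 0 0 0 0 0; 0 0 0 0 0 0; 0 0 1 0 0 0; 0 0 1 0 0 0; 0 0 1 0 0 0; 0 0 1 0 0 0", grip=0)

```text
t: 17.4
ee_pos: [528.9, 58.5, 139.3]
tool_rot: [[-0.979, 0.204, -0.001], [0.204, 0.979, -0.001], [0.0, -0.001, -1.0]]
wrist_force: [0.2, -0.2, -0.3]
width: 0.502
grasp_force: 0.0
```

```bash
python3 - <<'E'
from h import *
show()
E
```

```text
17.4 [528.9  58.5 139.3] [-82.7  -0.3 139.3] z [-0.001 -0.001 -1.   ] yaz 1.365 F [ 0.2 -0.2 -0.3] w 0.5 g 0.0
```

Emit:
carry_out(targets="-0.1 0.05 1.3 0 0 0; 0 0 1.3 0 0 0; 0 0 1.3 0 0 0; 0 0 1.3 0 0 0; 0 0 1.3 0 0 0; 0 0 0.6 0 0 0; 0 0 0 0 0 0; 0 0 0 0 0 0")

```text
t: 18.2
ee_pos: [531.0, 59.1, 69.6]
tool_rot: [[-0.979, 0.204, 0.0], [0.204, 0.979, 0.0], [-0.0, 0.0, -1.0]]
wrist_force: [0.2, -0.1, -1.1]
width: 0.502
grasp_force: 0.0
```

```bash
python3 - <<'E'
from h import *
show()
E
```

```text
18.2 [531.   59.1  69.6] [-80.8   0.7  69.6] z [ 0.  0. -1.] yaz 1.365 F [ 0.2 -0.1 -1.1] w 0.5 g 0.0
```

Emit:
carry_out(targets="-0.02 -0.42 0 0 0 -0.042; -0.05 -0.41 0 0 0 -0.042; -0.07 -0.42 0 0 0 -0.042; -0.1 -0.4 0 0 0 -0.042; -0.13 -0.4 0 0 0 -0.042; -0.15 -0.39 0 0 0 -0.042; -0.17 -0.38 0 0 0 -0.042; -0.2 -0.37 0 0 0 -0.042")

```text
t: 19.0
ee_pos: [537.4, 28.2, 70.1]
tool_rot: [[-0.991, -0.132, -0.0], [-0.132, 0.991, 0.001], [0.0, 0.001, -1.0]]
wrist_force: [-1.8, 2.6, 0.8]
width: 0.5
grasp_force: 1.1
```

```bash
python3 - <<'E'
from h import *
show()
A=np.array([-41,.5]); f=lambda a: A+40*np.array([-np.cos(a),np.sin(a)])
w=[]
for a in np.radians([-52,-56,-60,-64]):
    p=f(a); w.append((wor([p[0],p[1],69]),down(TH+np.pi/2+.35),1))
p=f(np.radians(-48)); rows(w,(wor([p[0],p[1],69]),down(TH+np.pi/2+.335)))
E
```

```text
19.0 [537.4  28.2  70.1] [-68.2 -28.3  70.1] z [-0.     0.001 -1.   ] yaz 1.703 F [-1.8  2.6  0.8] w 0.5 g 1.127104014158249
-0.14 -0.24 0 0 0 -0.015; -0.16 -0.23 0 0 0 0; -0.17 -0.22 0 0 0 0; -0.19 -0.21 0 0 0 0
```

Emit:
carry_out(targets="0 -0.3 0 0 0 -0.01; 0 -0.3 0 0 0 0; 0.02 -0.3 0 0 0 0; 0.02 -0.3 0 0 0 0; 0.02 -0.3 0 0 0 0; 0.02 -0.3 0 0 0 0; 0.02 -0.3 0 0 0 0; 0 0 0 0 0 0")

```text
t: 19.8
ee_pos: [539.2, 5.5, 69.3]
tool_rot: [[-0.99, -0.139, -0.001], [-0.139, 0.99, -0.0], [0.001, -0.0, -1.0]]
wrist_force: [-1.5, -0.3, -0.1]
width: 0.501
grasp_force: 0.3
```

```bash
python3 - <<'E'
from h import *
show()
E
```

```text
19.8 [539.2   5.5  69.3] [-61.7 -50.1  69.3] z [-0.001 -0.    -1.   ] yaz 1.71 F [-1.5 -0.3 -0.1] w 0.5 g 0.3047106508165598
```

Emit:
carry_out(targets="0 -0.2 0 0 0 0; 0 -0.2 0 0 0 0; 0 0 0 0 0 0; 0 0 0 0 0 0; 0 0 0 0 0 0; 0 0 0 0 0 0; 0 0 0 0 0 0; 0 0 0 0 0 0")

```text
t: 20.6
ee_pos: [539.5, 4.4, 69.3]
tool_rot: [[-0.99, -0.141, -0.001], [-0.141, 0.99, 0.002], [0.001, 0.003, -1.0]]
wrist_force: [-1.3, 4.6, -0.5]
width: 0.501
grasp_force: 2.0
```

```bash
python3 - <<'E'
from h import *
show()
E
```

```text
20.6 [539.5   4.4  69.3] [-61.3 -51.1  69.3] z [-0.001  0.002 -1.   ] yaz 1.713 F [-1.3  4.6 -0.5] w 0.5 g 2.0459073409438133
```

Emit:
carry_out(targets="0 -0.2 0 0 0 0; 0 -0.2 0 0 0 0; 0 -0.1 0 0 0 0; 0 0 0 0 0 0; 0 0 0 0 0 0; 0 0 0 0 0 0; 0 0 0 0 0 0; 0 0 0 0 0 0")

```text
t: 21.4
ee_pos: [539.5, 3.6, 69.2]
tool_rot: [[-0.99, -0.144, -0.002], [-0.144, 0.99, 0.007], [0.001, 0.007, -1.0]]
wrist_force: [-2.6, 11.5, -0.6]
width: 0.5
grasp_force: 4.6
```

```bash
python3 - <<'E'
from h import *
show()
E
```

```text
21.4 [539.5   3.6  69.2] [-61.1 -51.9  69.2] z [-0.002  0.007 -1.   ] yaz 1.715 F [-2.6 11.5 -0.6] w 0.5 g 4.63841937482357
```

A push of 12 N gave no further motion at the expected angle, so this is the end stop. Next I'll swing clockwise, ending aligned with the third detent (12.5° left of the front).

```bash
python3 - <<'E'
from h import *
A=np.array([-41,.5]); f=lambda a: wor([*(A+40*np.array([-np.cos(a),np.sin(a)])),69.3])
s=env.state(); w=[(f(np.radians(-60)),np.array(s['tool_rot']),5)]
aa=np.radians(np.linspace(-60,12.5,20)[1:]); yy=np.interp(aa,[aa[0],aa[-1]],[.35,-np.radians(12.5)])
w+=[(f(a),down(TH+np.pi/2+y),1) for a,y in zip(aa,yy)]
rows(w)
E
```

```text
-0.12 0.33 0 0 0 0; -0.13 0.34 0 0 0 0; -0.12 0.33 0 0 0 0; -0.13 0.33 0 0 0 0; -0.12 0.34 0 0 0 0; 0.16 0.21 0 0.007 -0.001 0.001; 0.15 0.22 0 0 0 0.031; 0.14 0.22 0 0 0 0.032 

0.14 0.23 0 0 0 0.031; 0.12 0.24 0 0 0 0.032; 0.12 0.24 0 0 0 0.032; 0.11 0.24 0 0 0 0.031; 0.1 0.25 0 0 0 0.032; 0.09 0.25 0 0 0 0.031; 0.09 0.25 0 0 0 0.032; 0.07 0.25 0 0 0 0.031 

0.07 0.26 0 0.001 0 0.032; 0.05 0.26 0 0 0 0.031; 0.05 0.27 0 0 0 0.032; 0.04 0.26 0 0 0 0.032; 0.02 0.26 0 0 0 0.031; 0.02 0.27 0 0 0 0.032; 0.01 0.27 0 0 0 0.031; 0 0.26 0 0 0 0.032
```

Emit:
carry_out(targets="-0.12 0.4 0 0 0 0; -0.12 0.45 0 0 0 0; -0.12 0.45 0 0 0 0; -0.12 0.5 0 0 0 0; -0.12 0.5 0 0 0 0; 0.15 0.2 0 0 0 0.002; 0.15 0.2 0 0 0 0.03; 0.15 0.2 0 0 0 0.03")

```text
t: 22.2
ee_pos: [538.2, 26.2, 69.4]
tool_rot: [[-0.997, -0.075, 0.0], [-0.075, 0.997, -0.0], [-0.0, -0.0, -1.0]]
wrist_force: [0.1, 0.1, 0.8]
width: 0.502
grasp_force: 0.0
```

Emit:
carry_out(targets="0.14 0.23 0 0 0 0.031; 0.12 0.24 0 0 0 0.032; 0.12 0.24 0 0 0 0.032; 0.11 0.24 0 0 0 0.031; 0.1 0.25 0 0 0 0.032; 0.09 0.25 0 0 0 0.031; 0.09 0.25 0 0 0 0.032; 0.07 0.25 0 0 0 0.031")

```text
t: 23.0
ee_pos: [530.4, 45.4, 69.4]
tool_rot: [[-0.984, 0.176, 0.0], [0.176, 0.984, -0.001], [-0.0, -0.001, -1.0]]
wrist_force: [0.5, -1.9, -0.6]
width: 0.499
grasp_force: 1.2
```

```bash
python3 - <<'E'
from h import *
show()
A=np.array([-41,.5]); f=lambda a: wor([*(A+40*np.array([-np.cos(a),np.sin(a)])),69.3])
p=loc(env.state()['ee_pos'])[:2]-A; a0=np.arctan2(p[1],-p[0]); print(np.degrees(a0),np.hypot(*p))
y0=np.arctan2(*env.state()['tool_rot'][[1,0],1])-TH-np.pi/2
aa=np.linspace(a0,np.radians(12.5),10)[1:]; yy=np.linspace(y0,-np.radians(12.5),10)[1:]
rows([(f(a),down(TH+np.pi/2+y),1) for a,y in zip(aa,yy)])
E
```

```text
23.0 [530.4  45.4  69.4] [-78.5 -12.9  69.4] z [ 0.    -0.001 -1.   ] yaz 1.394 F [ 0.5 -1.9 -0.6] w 0.5 g 1.232655057683587
-19.61836840624041 39.81959253799689
0.09 0.23 0.01 -0.001 0 0.027; 0.06 0.25 0 0 0 0.028; 0.05 0.24 0 0 0 0.027; 0.04 0.24 0 0 0 0.028; 0.04 0.25 0 0 0 0.027; 0.03 0.25 0 0 0 0.028; 0.01 0.25 0 0 0 0.027; 0.01 0.25 0 0 0 0.028 

0 0.24 0 0 0 0.027
```

Emit:
carry_out(targets="0.09 0.25 0 0 0 0.03; 0.06 0.28 0 0 0 0.03; 0.05 0.28 0 0 0 0.03; 0.04 0.28 0 0 0 0.03; 0.04 0.28 0 0 0 0.03; 0.03 0.28 0 0 0 0.03; 0.02 0.28 0 0 0 0.033; 0.01 0.27 0 0 0 0.034")

```text
t: 23.8
ee_pos: [532.6, 66.5, 69.2]
tool_rot: [[-0.911, 0.412, -0.002], [0.412, 0.911, -0.002], [0.001, -0.003, -1.0]]
wrist_force: [-1.1, -2.9, 1.0]
width: 0.502
grasp_force: 1.2
```

Emit:
carry_out(targets="0 0 0 0 0 0; 0 0 0 0 0 0; 0 0 0 0 0 0; 0 0 0 0 0 0; 0 0 0 0 0 0; 0 0 0 0 0 0; 0 0 0 0 0 0; 0 0 0 0 0 0", grip=0.4, newtons=10)

```text
t: 24.6
ee_pos: [533.4, 67.8, 69.4]
tool_rot: [[-0.913, 0.408, 0.0], [0.408, 0.913, -0.0], [-0.0, -0.0, -1.0]]
wrist_force: [0.2, 0.4, -0.6]
width: 0.302
grasp_force: 0.0
```

```bash
python3 - <<'E'
from h import *
show()
A=np.array([-41,.5]); p=loc(env.state()['ee_pos'])[:2]-A; print(np.degrees(np.arctan2(p[1],-p[0])),np.hypot(*p), np.degrees(TH+np.pi/2-np.arctan2(*env.state()['tool_rot'][[1,0],1])))
E
```

```text
24.6 [533.4  67.8  69.4] [-80.2   9.7  69.4] z [ 0. -0. -1.] yaz 1.15 F [ 0.2  0.4 -0.6] w 0.3 g 0.0
13.212084966408819 40.29128128760014 12.303425169117489
```

The lever sits freely inside a 26 mm gap aligned with 12.5° left. I'll open, lift and check.

Emit:
carry_out(targets="0 0 0 0 0 0; 0 0 0 0 0 0; 0 0 0 0 0 0; 0 0 0 0 0 0; 0 0 -1.5 0 0 0; 0 0 -2.5 0 0 0; 0 0 -2.5 0 0 0; 0 0 -1.5 0 0 0", grip=0)

```text
t: 25.4
ee_pos: [534.4, 68.3, 152.3]
tool_rot: [[-0.913, 0.408, 0.003], [0.408, 0.913, -0.0], [-0.003, 0.001, -1.0]]
wrist_force: [-0.2, -0.3, 0.3]
width: 0.503
grasp_force: 0.0
```

Emit:
carry_out(targets="1.5 0 -2 0 0 0; 2 0 -2 0 0 0; 2 0 -2 0 0 0; 2 0 -2 0 0 0; 1.5 0 -1 0 0 0; 0 0 0 0 0 0; 0 0 0 0 0 0; 0 0 0 0 0 0")

```text
t: 26.2
ee_pos: [451.4, 103.9, 238.8]
tool_rot: [[-0.912, 0.409, -0.001], [0.409, 0.912, 0.0], [0.001, -0.0, -1.0]]
wrist_force: [-0.2, -0.2, 0.2]
width: 0.495
grasp_force: 0.0
```

```bash
python3 - <<'E'
from h import *
cams.read_camera('wrist')
show(); C=cam('wrist'); im=save('wrist','m.png')
for p in [(-41,.5,87),(-100,97,96),(-100,-97,96)]+[(-41-50*np.cos(a),.5+50*np.sin(a),87) for a in np.radians([-12.5,12.5,37.5])]: print(proj(C,wor(p)).round())
t=save('top','m2.png')[120:260,190:340]; b=save('side','m3.png')[110:250,250:400]
z=lambda q:cv2.resize(q,(400,373)[:2],interpolation=cv2.INTER_CUBIC)
out=np.hstack([im[160:360,130:450].repeat(1,0),]) ; out=cv2.resize(out,(800,500))
out=np.vstack([out[:330],np.hstack([cv2.resize(t,(400,270)),cv2.resize(b,(400,270))])])
cv2.imwrite('pics/m4.png',out[:,:,::-1])
E
```

```text
26.25 [451.3 104.  238.7] [-167.9   28.4  238.7] z [-0.001  0.001 -1.   ] yaz 1.149 F [-0.1 -0.7 -0.2] w 0.5 g 0.0
[279. 323.]
[368. 255.]
[167. 295.]
[258. 283.]
[279. 278.]
[301. 283.]
```

View pics/m4.png

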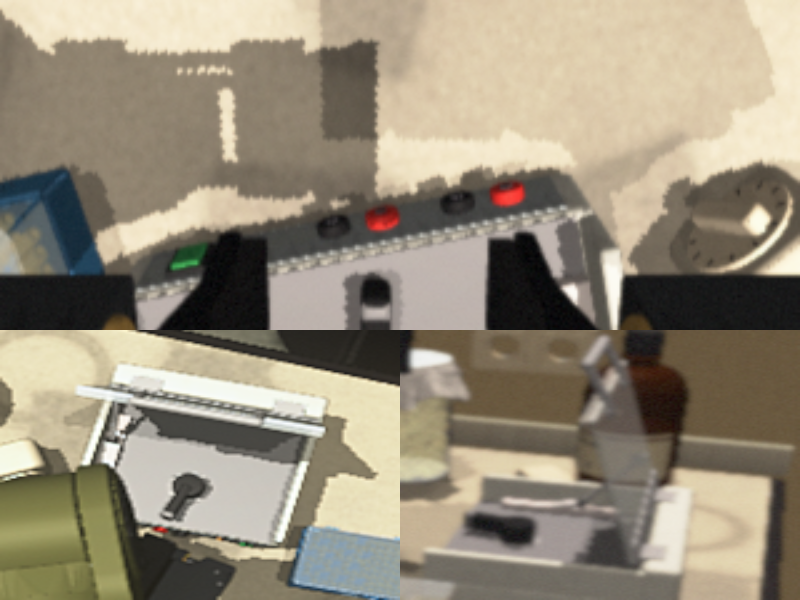

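The lever tip is at wrist pixel (280,276). The third detent predicts (279,278); the neighbouring detents predict (258,283) and (301,283). The guard stands propped, and the timer and tip box have not moved.

```bash
python3 -c "
from h import *
print(job.finish_job())"
```

```text
the job is handed in; nothing more can be done
None
```

I handed the job in at about 26 s: the guard stands propped on its stay and let go, and the selector was turned to its anticlockwise stop and then three clicks clockwise. The last pictures confirm the lever position and the propped guard. The verdict itself was not shown. An open finger pressed the guard edge with about 25 N on the first descent, with no visible effect.

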